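Select the polishing speed on the sole finisher

ROBOT

A 6-joint arm with a two-finger parallel gripper is mounted at the origin on the work surface. World frame = base frame: x ahead of the robot, y to its left, z up, the work surface at z = 0. Lengths are in mm, angles in degrees, forces in N, time in s.
With the tool pointing down it reaches from about 375 to 925 mm from the base axis. Payload 5.7 kg.
Tool frame: the origin (TCP) lies on the centre line of the jaws, within the pads' length; the fingertips stand 19 mm ahead of it and the grasp point (between the pads) is the TCP (env.nose_length is the distance from the TCP to the fingertips, in mm); z points along the fingers, y is the direction in which the jaws open and shut (so a half turn about z gives the same grasp; the last joint's range is limited). The gripper opens to 88 mm and grips with 3 to 60 N. Pads are 20 mm wide; open, the fingers measure 115 mm over their backs; the gripper's body (75 mm by 178 mm) begins 61 mm behind the grasp point.
Start: joints at [64.051, 20.558, 86.54, -0, 72.909, -6.595], TCP at [198.839, 566.063, 241.623] pointing down, gripper open.
Joint ranges: [-170.27, 170.27], [-57.76, 135], [12.27, 136.19], [-55.21, 235.2], [11.17, 155.16], [-170.74, 170.74]. Speed limits (degrees/s): [136.94, 136.94, 180, 180, 180, 180].

INTERFACE

Orientations are given as a 3x3 rotation matrix whose columns are the frame's x, y, z axes.
In Python, from station import readout, read_camera, calibration, job, spotter, env gives the robot as it stands.
- The arm moves only by the tool apply_moves, never from a script. Its argument "series" is text: rows parted by semicolons, each of 6 numbers parted by spaces: the shift along the tool's x, y, z in mm, then the turn, a rotation vector about the tool's x, y, z in rad. In form: dx dy dz ax ay az; .... A call has 1 to 5 rows; each row is the pose to reach, as a shift and turn from the pose commanded when the call began, along the tool's axes at that moment; what a row does not reach only later rows make up. A row lasts 1/10 s, in which the tool goes at most 50 mm and 8.59 degrees, less where a joint would pass 70% of its speed; a pose out of reach is approached as far as the arm can. A call with a gripper value outside its range is refused whole. "hand" is the closure in counts, from 0 (fully open) to 255 (shut), set as the call begins (left out, the last holds). The fingers move at their own pace and stop on an object; "squeeze" is the grip in N (left out, the last holds). Time passes only in rows, so rows that repeat a pose let the fingers close. It gives the time, the measured TCP pose, the force and the opening at its end, in the units of the state.
- readout.read_state(): the state, without advancing time (a new reading comes with each control period).
- read_camera(name): name is "scene" or "top" or "wrist"; returns (picture, depth): 480x640x3 uint8, blue, green, red; 480x640 float32, mm along the optical axis (not along the pixel's ray), 0 where there is no reading.
- calibration(name): a dict with "fx", "fy", "cx", "cy" (pixels), "pose" (4x4, takes a point from camera to world coordinates); the wrist camera has in their place "mount" (4x4, takes a point from camera to tool coordinates, whose origin is the TCP and whose axes are the flange's). Camera axes: x right, y up, looking along -z (the intrinsics and any distortion apply to the point x, -y, -z); pixel columns grow to the right and rows downward; lengths in mm; the calibration is good to about 2 mm. The wrist camera is an equidistant fisheye: a pixel r from the principal point sees the ray r / f radians off the axis. A picture is of the moment at which its call begins: read the wrist's pose just before it. calibration takes no time and is no camera call.
- job.finish_job(): hands the job in, once; it reports no verdict.
Trained networks look in the newest picture that a camera, given by its name, has taken for a name from the list of things; names that differ only in an ending like _2 or _b are one class to them, and where a whole thing is asked for, a point or a joint stands for the part that bears it (a point fixed in the world has none). Each returns a list of dicts, best first, with "conf" (0 to 1); they miss things now and then, are a little off and sometimes report something else, mostly with a low value. They report only what shows in the picture. A call takes as long as a camera call.
- spotter.regions_of(camera, target): "region" (480x640 bool, what is visible of it) and "extent" ([left, top, right, bottom] in pixels, round what is visible of it).
- spotter.mark_of(camera, target): "centre" ([column, row] in pixels: a listed point, or the origin of a listed thing).
The state is a dict: "time": time; "q": joint angles; "joint_vel": joint speeds; "effort": joint torques, N m; "ee_pos": TCP position; "tcp_rot": TCP orientation; "wrist_force": force on the tool from outside, world axes, zero at the start; "moment": the same for the moment, N m; "opening": opening from 0.0 (shut) to 1.0 (fully open).
Only numpy, scipy, OpenCV 4.12 (cv2) and the standard library are available. Lean on these libraries where they do the work, as an engineer would, in place of code of your own. Each camera call takes 0.05 s, during which the arm holds its last target.

TASK

The selector lever of the sole finisher stands in the unmarked parking slot. With the fingertips against the ball knob or the stem, push it back out into the cross channel, across, and fully home into the slot marked by the round brass badge, then leave it there. Push only: do not pull the knob up, do not run the lever into any other badged slot on the way, and leave everything standing around undisturbed.

Things in the scene. Friction and masses are not known exactly. Their poses are not given: they have to be found in the camera images.
- gearbox: Green cast gearbox fixed to the bench, 200 mm (x) by 330 mm (y), top at 144 mm, foot flange 230 by 360 mm. Origin on the bench under the middle of the gate; z up, -x side towards the robot, turned up to 0.4 rad either way. On its +x side, below the top, a shaft with a leather polishing wheel. All directions below are in this frame
- gate_centre (a point): Middle of the gate at the plate's top (144 mm). Openings of the aluminium plate (8 mm thick), mm from here: cross channel along y, 16 wide, y -38 to +38 at x = 0; two outer rails along x, 16 wide, at y = +30 and -30, x -36 to +36 (four badged slots); parking slot at y = 0, 16 wide, only to +x, to x = +36, no badge. The plate's walls stop the lever everywhere else
- knob_centre (a point): Centre of the black ball knob, 36 mm diameter, on top of the lever, 225 mm along it from its pivot. The pivot is 5 mm above the bench under the gate centre: upright, the knob centre is at 230 mm; leaning, it sinks by up to 12 mm. A 12 N spring seats the knob; it could be pulled up 20 mm, which must not be done
- stem_at_gate (a point): Point on the lever's steel stem (10 mm diameter), 137 mm along the lever from the pivot, where it passes through the gate plate. Fully home in an outer slot it is about 28 mm from the cross channel's middle line
- cross (a joint): sideways lean of the lever, rad: 0 in the centre, positive towards the gearbox's +y; about +0.23 and -0.23 in the outer rails. Stiff: stays where it is left, takes about 3 N at the knob
- shift (a joint): Lean of the lever along x, rad: 0 in the cross channel, positive towards +x (away from the robot); about +0.21 or -0.21 fully home. Starts at 0.12 to 0.20. Stiff like cross. Knob centre in the gearbox frame: (0.225 sin shift, 0.225 cos shift sin cross, 0.005 + 0.225 cos shift cos cross) m
- knob (a joint): how far the knob is pulled up along the stem, m; 0 = seated
- badge_round: Round disc, 26 mm diameter: the wanted slot. A brass badge, 4 mm thick, fixed on the gate plate just beyond the end of one of the four outer slots (which one varies). Origin at the middle of its underside. The badges lie at x = +62 or -62 mm and y = +34 or -34 mm in the gearbox frame: the signs of x and y are those of the slot that the badge marks
- badge_bar: Plain bar, 30 by 9 mm, its length across the slot. A brass badge, 4 mm thick, fixed on the gate plate just beyond the end of one of the four outer slots (which one varies). Origin at the middle of its underside. 
- badge_square: Square, 21 by 21 mm. A brass badge, 4 mm thick, fixed on the gate plate just beyond the end of one of the four outer slots (which one varies). Origin at the middle of its underside. 
- badge_cross: Plus-shaped cross, 28 by 28 mm with 7 mm arms. A brass badge, 4 mm thick, fixed on the gate plate just beyond the end of one of the four outer slots (which one varies). Origin at the middle of its underside. 
- wax_tin: shallow steel tin, 56 mm across, 22 mm tall, standing on the gearbox top beside the gate; to be left alone. Origin at the middle of its underside
- cream_jar: small white jar with black cap, 44 mm across, 46 mm tall, standing on the gearbox top on the other side of the gate; to be left alone. Origin at the middle of its underside
- shoe_left: tan leather shoe, about 260 mm long and 130 mm tall, on the bench to the robot's left; to be left alone. Origin at the middle of its underside
- shoe_right: the other tan shoe, further left; to be left alone. Origin at the middle of its underside
- hammer: hammer lying on the bench to the robot's right; to be left alone. Origin at the middle of its underside
- awl: awl with wooden handle lying to the robot's right; to be left alone. Origin at the middle of its underside
- dye_bottle: amber bottle with black cap, 52 mm across, 120 mm tall, to the robot's right; to be left alone. Origin at the middle of its underside

How it is judged (in metres and radians):
On the way:
1. the lever is out of the parking slot, in the cross channel (value of joint shift between -0.06 and 0.06 rad), for 0.05 s.
At the end, for the whole second after the job is handed in: the lever rests fully home in the slot of the round badge (stem within 38.5 mm of the badge's middle, that is within about 5 mm of the slot's end), the knob seated, nothing moving (horizontal distance between stem_at_gate and badge_round below 0.0385 m and value of joint knob below 0.003 m and velocity of joint shift between -0.05 and 0.05 rad/s); the robot touches nothing.
It fails at once if the knob is pulled up by more than 6 mm (value of joint knob above 0.006 m).
It fails at once if the lever is run more than about two thirds into a slot with another badge (horizontal distance between stem_at_gate and badge_bar below 0.042 m or horizontal distance between stem_at_gate and badge_square below 0.042 m or horizontal distance between stem_at_gate and badge_cross below 0.042 m).
It fails at once if a thing standing around is moved by more than 20 mm (distance of any of wax_tin, cream_jar, shoe_left, shoe_right, hammer, awl, dye_bottle from where it was at the start of the episode above 0.02 m).
It also fails if it takes over 48 s, if anything falls off the work surface, if the arm or the gripper's body presses on something with over 40 N, if the wrist force passes 120 N, or if a joint passes its speed limit or range.

## Working session

There is one attempt and no reset: what is moved stays moved. The work goes in short steps, Python scripts to look and compute and a tool call to move; the robot and the scene stay as the last step left them, time stands still between calls to the robot, and variables do not carry over. Pictures are saved under pics/ and viewed, and the job is handed in when it is done.

Besides the shell and the picture viewer there is one more tool, called after "Call:" by a JSON object that holds its "op" and its "data". apply_moves: Moves the arm, as the interface text tells. Its arguments: {"type":"object","properties":{"series":{"type":"string"},"hand":{"type":"number"},"squeeze":{"type":"number"}},"required":["series"]}

```bash
ls; mkdir -p pics; python3 - <<'E'
from station import readout, read_camera, calibration, job, spotter, env
import cv2,numpy as np
s=readout.read_state();print(s)
for n in ["scene","top"]:
    im,d=read_camera(n); cv2.imwrite(f"pics/{n}0.png",im); np.savez(f"{n}0.npz",d=d)
    print(n,calibration(n))
    for t in ["knob_centre","gate_centre","stem_at_gate","badge_round","badge_bar","badge_square","badge_cross","gearbox","wax_tin","cream_jar"]:
        print(t,[(np.round(r["centre"],1),round(r["conf"],2)) for r in spotter.mark_of(n,t)][:3])
print(readout.read_state()["time"])
E
```

```text
pics
{'time': 0.0, 'q': array([ 6.40508709e+01,  2.05975963e+01,  8.65992977e+01, -2.09321480e-03,
        7.29080853e+01, -6.59545106e+00]), 'joint_vel': array([-0.06702983, -0.0850641 ,  0.01084819,  0.04207538,  0.05792967,
        0.07229551]), 'effort': array([ 5.65203682e-04, -5.15370405e+01, -2.70730358e+01,  6.74869074e-02,
        3.48457962e-02, -1.08654506e-04]), 'ee_pos': array([198.57354532, 565.48576647, 240.81102372]), 'tcp_rot': array([[-9.43494393e-01,  3.31387592e-01, -7.70335829e-04],
       [ 3.31388441e-01,  9.43492944e-01, -1.66279189e-03],
       [ 1.75777819e-04, -1.82411521e-03, -9.99998321e-01]]), 'wrist_force': array([ 0.83365872, -1.20279174,  0.19015533]), 'moment': array([ 0.03850457,  0.06183303, -0.00017535]), 'opening': 1.0002918033678012}
scene {'fx': 608.4375429182159, 'fy': 608.4375429182159, 'cx': 329.0183068719887, 'cy': 238.47238469526803, 'pose': array([[ 4.11433055e-01, -6.04568949e-01,  6.82069811e-01,
         1.78709253e+03],
       [ 9.11269287e-01,  2.58374857e-01, -3.20672294e-01,
        -5.52468171e+02],
       [ 1.76388219e-02,  7.534
[... 946 characters left out ...]
98e-02,
         4.79654538e+01],
       [ 2.57893548e-02,  8.74717238e-02,  9.95833122e-01,
         1.51975064e+03],
       [ 0.00000000e+00,  0.00000000e+00,  0.00000000e+00,
         1.00000000e+00]])}
knob_centre [(array([354.5, 204.4]), 0.46), (array([398.7, 240.2]), 0.18)]
gate_centre [(array([350.4, 221.2]), 0.75), (array([396.3, 243.3]), 0.41)]
stem_at_gate [(array([351.5, 210.9]), 0.75)]
badge_round [(array([360.2, 198.8]), 0.5)]
badge_bar [(array([337.7, 197.6]), 0.39)]
badge_square [(array([337.4, 243.4]), 0.46)]
badge_cross [(array([359.2, 252.8]), 0.58)]
gearbox [(array([345.1, 227.6]), 0.61)]
wax_tin [(array([306.2, 209.2]), 0.74)]
cream_jar [(array([399.6, 242.6]), 0.51)]
1.1
```

```bash
python3 - <<'E'
import cv2
a=cv2.imread("pics/top0.png");cv2.imwrite("pics/topc.png",cv2.resize(a[150:300,260:460],None,fx=4,fy=4,interpolation=cv2.INTER_CUBIC))
a=cv2.imread("pics/scene0.png");cv2.imwrite("pics/scenec.png",cv2.resize(a[200:330,210:410],None,fx=4,fy=4,interpolation=cv2.INTER_CUBIC))
E
```

```text
(no output)
```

View pics/topc.png

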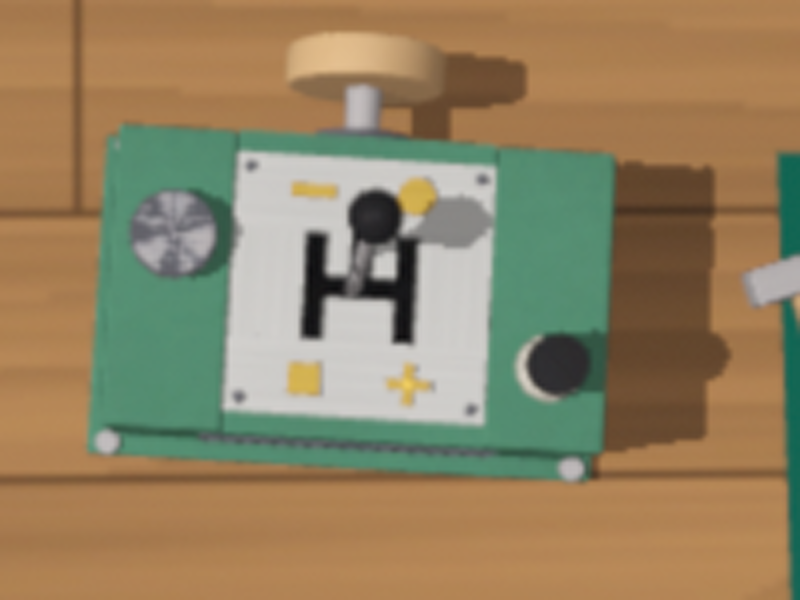

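View pics/scenec.png

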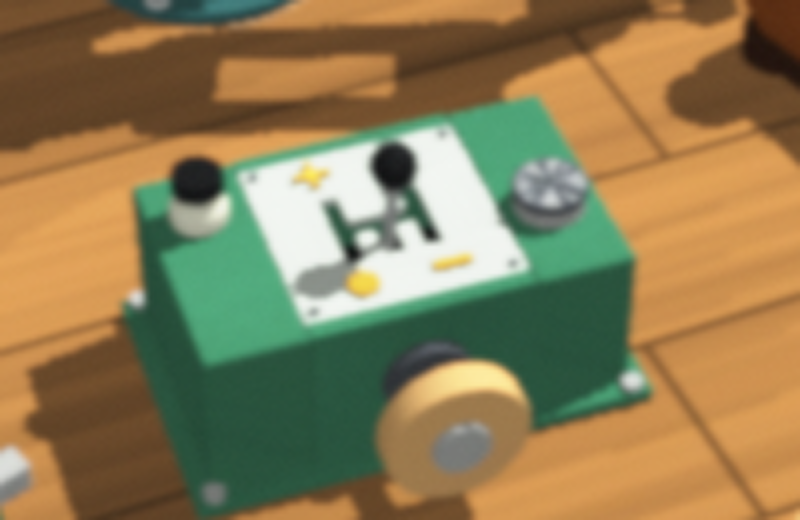

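View pics/top0.png

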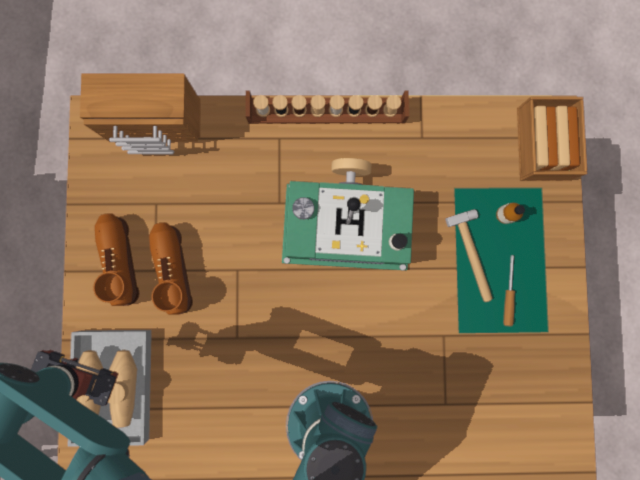

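View pics/scene0.png

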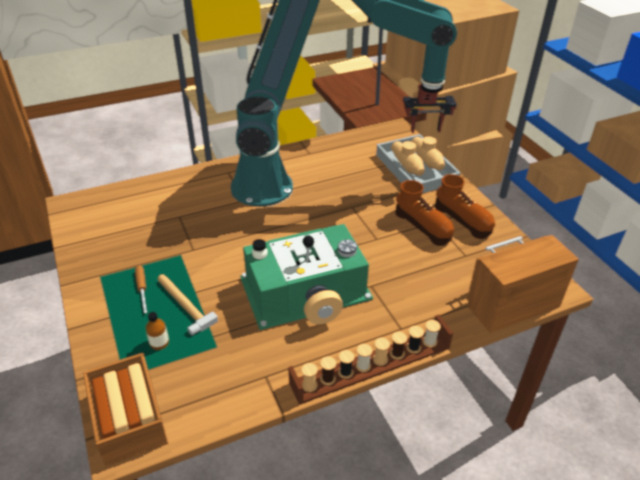

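The round disc is at top-picture px (364,199). That is the far, right-hand corner, so its slot is (+x, −y) in the gearbox frame. The bar is at (339,197), the square at (336,245) and the cross at (362,246). The knob at (354,204) leans to +x. Next I'll fit the gearbox frame.

```bash
cat > h.py <<'E'
import numpy as np,cv2
from station import calibration
def ray(cam,px):
    c=calibration(cam);P=c["pose"]
    d=P[:3,:3]@np.array([(px[0]-c["cx"])/c["fx"],-(px[1]-c["cy"])/c["fy"],-1.]);return P[:3,3],d
def onz(cam,px,z):
    o,d=ray(cam,px);return o+d*(z-o[2])/d[2]
E
python3 - <<'E'
from h import *
from scipy.optimize import least_squares
im=cv2.imread("pics/top0.png")
def blob(im,box):
    hsv=cv2.cvtColor(im,cv2.COLOR_BGR2HSV);m=(hsv[...,1]>110)&(hsv[...,0]>15)&(hsv[...,0]<32)
    l,t,r,b=box;ys,xs=np.nonzero(m[t:b,l:r]);return np.array([xs.mean()+l,ys.mean()+t]),len(xs)
obs=[]
for n,box,g in [("bar",(330,192,348,203),(62,34)),("square",(328,238,344,252),(-62,34)),("cross",(353,238,371,254),(-62,-34)),("round",(358,192,372,206),(62,-34))]:
    c,k=blob(im,box);p=onz("top",c,147);print(n,c,k,p);obs.append((g,p[:2]))
for n,px,z,g in [("scr",(260+251/4,150+165/4),144,None),("scr",(260+483/4,150+180/4),144,None),("scr",(260+239/4,150+397/4),144,None),("scr",(260+471/4,150+409/4),144,None)]:
    print(n,onz("top",px,z))
def f(v):
    c,s=np.cos(v[2]),np.sin(v[2]);return np.concatenate([np.array([[c,-s],[s,c]])@np.array(g)+v[:2]-p for g,p in obs])
r=least_squares(f,[600,0,0],loss='soft_l1',f_scale=2);print(r.x,f(r.x).round(1))
im2=cv2.imread("pics/scene0.png")
for n,box in [("cross",(210+285//4,200+155//4,210+335//4,200+195//4)),("round",(210+340//4,200+265//4,210+386//4,200+300//4)),("bar",(210+425//4,200+250//4,210+478//4,200+275//4))]:
    c,k=blob(im2,box);print("scene",n,c,k,onz("scene",c,147))
for c,px in [("top",(354,204.2)),("scene",(210+393/4,200+165/4))]: print("knob",onz(c,px,227))
# stereo knob
A=[];B=[]
for c,px in [("top",(354,204.2)),("scene",(210+393/4,200+165/4))]:
    o,d=ray(c,px);d=d/np.linalg.norm(d);M=np.eye(3)-np.outer(d,d);A.append(M);B.append(M@o)
k=np.linalg.lstsq(np.vstack(A),np.hstack(B),rcond=None)[0];print("knob3d",k)
c,s=np.cos(r.x[2]),np.sin(r.x[2]);print("gear frame",np.array([[c,s],[-s,c]])@(k[:2]-r.x[:2]))
E
```

```text
bar [337.61538462 197.19230769] 26 [620.24068739 -21.72190744 147.        ]
square [335.56603774 244.1509434 ] 53 [496.92992449 -15.10406281 147.        ]
cross [361.3030303  245.84848485] 33 [492.05645054 -82.1225004  147.        ]
round [363.53846154 198.73846154] 65 [615.84881273 -89.77520638 147.        ]
scr [636.64646673  17.06655565 144.        ]
scr [ 626.04670893 -135.65799616  144.        ]
scr [484.10539283  26.08683871 144.        ]
scr [ 475.22863773 -125.15974168  144.        ]
[ 5.56266307e+02 -5.21756736e+01 -6.02168713e-02] [-0.  -0.2 -0.5  0.6  0.3 -0.3  0.3 -0.1]
scene cross [287.2        243.46666667] 15 [492.40784503 -82.74642589 147.        ]
scene round [299.94285714 270.42857143] 35 [615.59779213 -91.62702639 147.        ]
scene bar [322.71428571 265.07142857] 14 [621.02282643 -22.47275707 147.        ]
knob [590.1471883  -57.95474078 227.        ]
knob [591.9152175  -55.35621891 227.        ]
knob3d [590.81990952 -56.57217078 226.57123644]
gear frame [34.75555786 -2.30907599]
```

Call:
{"op": "apply_moves", "data": {"series": "-30 -20 -30 0 0 -0.13; -65 -45 -60 0 0 -0.2775; -105 -75 -60 0 0 -0.2775; -145 -104 -60 0 0 -0.2775; -185 -133 -60 0 0 -0.2775", "hand": 255, "squeeze": 20}}

```text
time: 1.6
ee_pos: [329.7, 378.5, 302.2]
tcp_rot: [[-0.998, 0.059, 0.001], [0.059, 0.998, 0.001], [-0.001, 0.001, -1.0]]
wrist_force: [1.8, 0.5, 0.1]
opening: 0.586
```

Call:
{"op": "apply_moves", "data": {"series": "-30 -38 0 0 0 0; -60 -76 0 0 0 0; -90 -114 0 0 0 0; -120 -152 0 0 0 0; -150 -190 0 0 0 0"}}

```text
time: 2.1
ee_pos: [468.0, 179.5, 301.9]
tcp_rot: [[-0.998, 0.06, 0.001], [0.06, 0.998, 0.0], [-0.001, 0.0, -1.0]]
wrist_force: [0.0, 0.4, 1.3]
opening: 0.124
```

Call:
{"op": "apply_moves", "data": {"series": "-30 -38 0 0 0 0; -60 -76 0 0 0 0; -90 -114 0 0 0 0; -120 -152 0 0 0 0; -150 -190 0 0 0 0"}}

```text
time: 2.6
ee_pos: [606.3, -19.3, 301.8]
tcp_rot: [[-0.998, 0.061, 0.0], [0.061, 0.998, 0.0], [-0.0, 0.0, -1.0]]
wrist_force: [0.1, -0.1, 0.3]
opening: 0.003
```

Call:
{"op": "apply_moves", "data": {"series": "-16 -18 0 0 0 0; -32 -37 0 0 0 0; -32 -37 0 0 0 0"}}

```text
time: 2.9
ee_pos: [636.7, -59.1, 301.2]
tcp_rot: [[-0.998, 0.063, 0.001], [0.063, 0.998, -0.001], [-0.001, -0.001, -1.0]]
wrist_force: [-0.6, 0.0, -0.0]
opening: 0.004
```

Call:
{"op": "apply_moves", "data": {"series": "0 0 40 0 0 0; 0 1 76 0 0 0; 0 1 76 0 0 0"}}

```text
time: 3.2
ee_pos: [630.9, -53.7, 220.8]
tcp_rot: [[-0.998, 0.06, -0.01], [0.06, 0.998, 0.002], [0.01, 0.002, -1.0]]
wrist_force: [-1.2, 0.2, 0.2]
opening: 0.006
```

```bash
python3 - <<'E'
from station import *
from h import *
from station import read_camera
im,d=read_camera("scene"); cv2.imwrite("pics/s1.png",cv2.resize(im[180:310,210:410],None,fx=4,fy=4,interpolation=cv2.INTER_CUBIC))
E
```

```text
(no output)
```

View pics/s1.png

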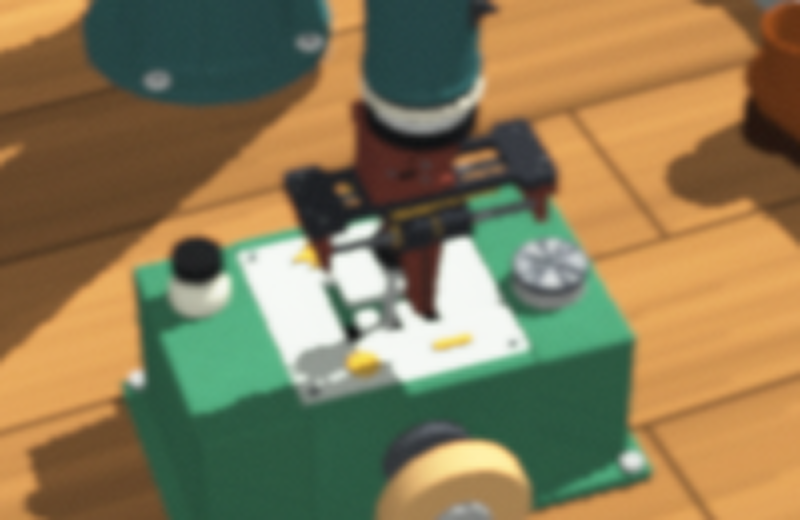

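```bash
cat >> h.py <<'E'
C=np.array([556.3,-52.2]);EX=np.array([.9982,-.0602]);EY=np.array([.0602,.9982])
def g(p): d=np.array(p[:2])-C; return np.round([EX@d,EY@d,p[2]],1)
def proj(cam,p):
    c=calibration(cam);q=np.linalg.inv(c["pose"])@np.r_[p,1];return np.round([c["cx"]+c["fx"]*q[0]/-q[2],c["cy"]-c["fy"]*q[1]/-q[2]],1)
E
python3 - <<'E'
from h import *
from station import readout
s=readout.read_state();print(s["ee_pos"],g(s["ee_pos"]),s["joint_vel"].round(2),s["wrist_force"])
tip=s["ee_pos"]-[0,0,19];u=proj("scene",tip);print((u-[210,180])*4)
E
```

```text
[632.77389423 -54.12366421 223.6897517 ] [ 76.5   2.7 223.7] [-0.1  -2.23 -4.29 -0.27  0.97 -0.13] [-0.52638912 -1.02519979  1.30337563]
[417.2 303.6]
```

Call:
{"op": "apply_moves", "data": {"series": "8 -3 0 0 0 0; 16 -3 0 0 0 0; 24 -3 0 0 0 0; 30 -3 0 0 0 0; 36 -3 0 0 0 0"}}

```text
time: 3.75
ee_pos: [599.6, -56.3, 227.2]
tcp_rot: [[-0.998, 0.06, 0.003], [0.06, 0.998, -0.001], [-0.003, -0.001, -1.0]]
wrist_force: [2.0, -0.7, 1.7]
opening: 0.008
```

```bash
python3 - <<'E'
from h import *
from station import readout,read_camera
im,d=read_camera("scene");s=readout.read_state();print(s["time"],g(s["ee_pos"]),s["wrist_force"])
cv2.imwrite("pics/s2.png",cv2.resize(im[180:310,210:410],None,fx=4,fy=4,interpolation=cv2.INTER_CUBIC))
E
```

```text
3.8 [ 42.1  -1.4 226.7] [ 0.86760975 -0.9606075   2.20528895]
```

View pics/s2.png

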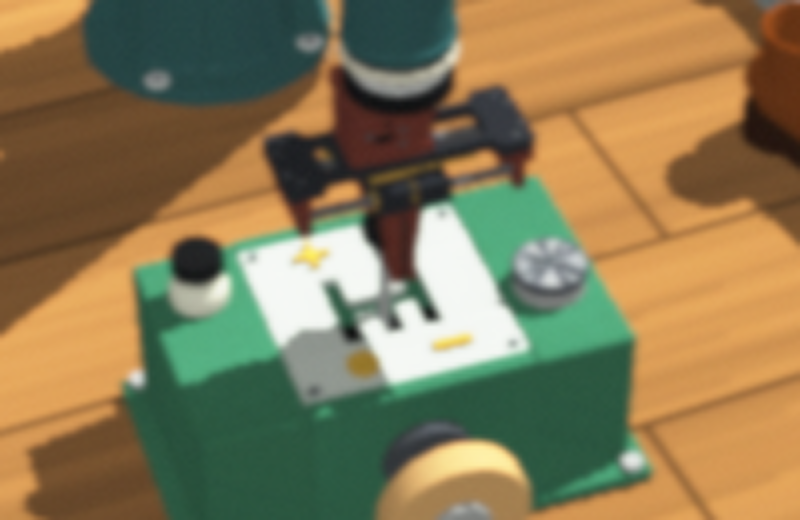

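The lever is following the fingers, and its stem is now near the channel. I'll carry on to upright.

Call:
{"op": "apply_moves", "data": {"series": "5 -1 0 0 0 0; 10 -1 0 0 0 0; 14 -1 0 0 0 0; 14 -1 0 0 0 0"}}

```text
time: 4.2
ee_pos: [584.2, -56.2, 225.4]
tcp_rot: [[-0.998, 0.06, -0.001], [0.06, 0.998, 0.0], [0.001, 0.0, -1.0]]
wrist_force: [2.3, -0.3, 0.3]
opening: 0.006
```

```bash
cat >look.py <<'E'
from h import *
import sys
from station import readout,read_camera
for c,b in [("scene",(210,180)),("top",(290,160))]:
    im,d=read_camera(c)
    cv2.imwrite(f"pics/{sys.argv[1]}_{c}.png",cv2.resize(im[b[1]:b[1]+(130 if c=="scene" else 110),b[0]:b[0]+(200 if c=="scene" else 130)],None,fx=4,fy=4,interpolation=cv2.INTER_CUBIC))
s=readout.read_state();print(s["time"],g(s["ee_pos"]),s["wrist_force"])
E
python3 look.py a
```

```text
4.3 [ 28.5  -2.3 225.4] [ 1.000059   -0.05846529  1.67504037]
```

View pics/a_scene.png

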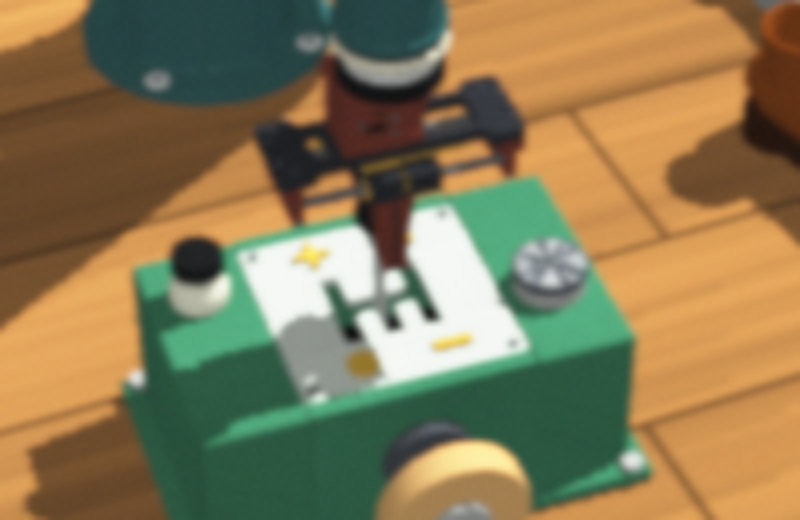

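View pics/a_top.png

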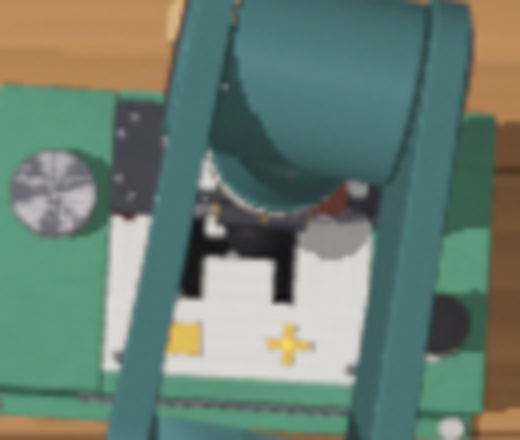

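```bash
python3 - <<'E'
from h import *
for gx in (0,8,15): 
    p=C+gx*EX; k=C+gx*1.64*EX
    print(gx,(proj("scene",np.r_[p,144])-[210,180])*4,"knob top",(proj("top",np.r_[k,229])-[290,160])*4)
E
```

```text
0 [378.8 298.8] knob top [247.6 230.8]
8 [382.4 305.6] knob top [248.8 210. ]
15 [385.6 311.6] knob top [249.6 191.2]
```

The lever is upright: knob at top crop (250,231) and stem in the channel at scene crop (380,300). Now I'll go round to the knob's +y side.

Call:
{"op": "apply_moves", "data": {"series": "-22 0 0 0 0 0; -26 30 0 0 0 0; -20 55 0 0 0 0; 15 55 0 0 0 0; 28 55 0 0 0 0"}}

```text
time: 4.8
ee_pos: [556.5, 1.4, 224.3]
tcp_rot: [[-0.998, 0.059, -0.006], [0.059, 0.998, 0.0], [0.006, 0.0, -1.0]]
wrist_force: [1.1, -0.2, -0.7]
opening: 0.007
```

Call:
{"op": "apply_moves", "data": {"series": "0 -2 0 0 0 0; 0 -4 0 0 0 0"}}

```text
time: 5.0
ee_pos: [560.7, -4.3, 225.8]
tcp_rot: [[-0.998, 0.061, 0.001], [0.061, 0.998, -0.0], [-0.001, -0.0, -1.0]]
wrist_force: [1.2, 0.1, 0.5]
opening: 0.004
```

```bash
python3 look.py b
```

```text
5.1 [  2.2  47.8 225.9] [-0.55021384 -0.45986023 -0.17722521]
```

View pics/b_scene.png

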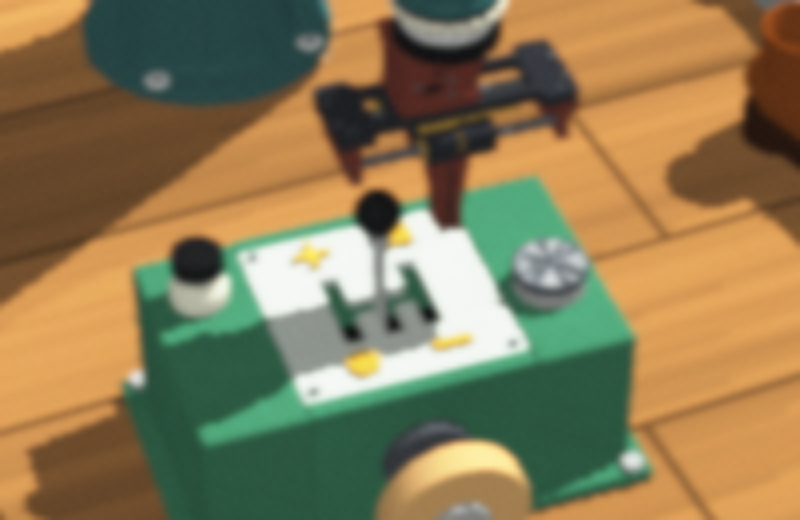

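View pics/b_top.png

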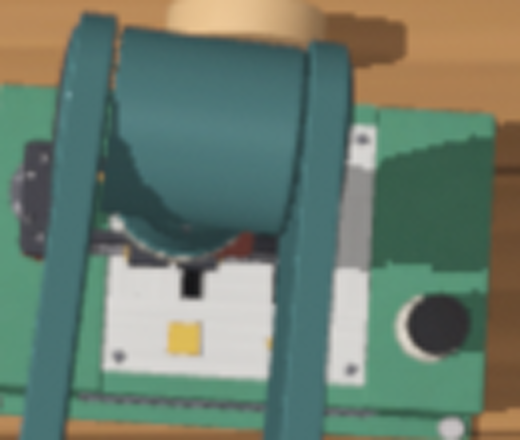

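```bash
python3 - <<'E'
from h import *
for gx in (-5,0,5): print(gx,(proj("scene",np.r_[C+gx*EX,230])-[210,180])*4)
for gy in (-20,-10,0):
  for z in (260,275,286): print(gy,z,(proj("scene",np.r_[C+gy*EY+2*EX,z])-[210,180])*4)
E
```

```text
-5 [375.6 206.4]
0 [377.6 210.4]
5 [380.  214.8]
-20 260 [351.6 186.4]
-20 275 [351.2 170. ]
-20 286 [350.8 157.6]
-10 260 [364.8 183.2]
-10 275 [364.8 166.8]
-10 286 [364.4 154.8]
0 260 [378.4 180. ]
0 275 [378. 164.]
0 286 [378.  151.6]
```

The knob is upright at scene crop (378,213), shift ≈ 0.01. I'll push it towards −y.

Call:
{"op": "apply_moves", "data": {"series": "0 -10 0 0 0 0; 0 -18 0 0 0 0; 0 -26 0 0 0 0; 0 -34 0 0 0 0; 0 -42 0 0 0 0"}}

```text
time: 5.6
ee_pos: [557.8, -46.1, 225.9]
tcp_rot: [[-0.998, 0.061, 0.001], [0.061, 0.998, 0.001], [-0.001, 0.001, -1.0]]
wrist_force: [-0.2, 3.2, 1.5]
opening: 0.007
```

Call:
{"op": "apply_moves", "data": {"series": "0 -8 0 0 0 0; 0 -15 0 0 0 0; 0 -21 0 0 0 0; 0 -22 0 0 0 0"}}

```text
time: 6.0
ee_pos: [555.9, -68.2, 225.3]
tcp_rot: [[-0.998, 0.061, -0.001], [0.061, 0.998, -0.0], [0.001, -0.0, -1.0]]
wrist_force: [1.7, 3.2, -1.3]
opening: 0.006
```

```bash
python3 look.py c
```

```text
6.1 [  0.6 -15.5 225.4] [ 0.95584356  1.88891435 -1.07305468]
```

View pics/c_scene.png

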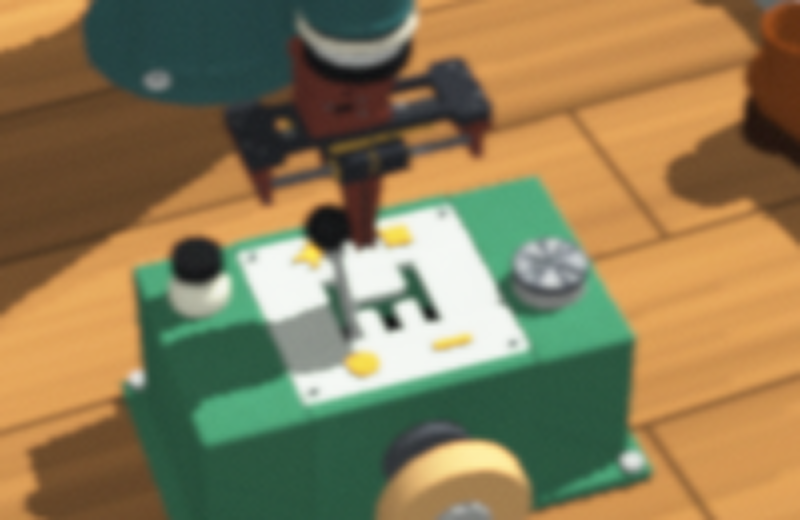

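```bash
python3 - <<'E'
from h import *
def knob(sh,cr): 
    a=225*np.sin(sh);b=225*np.cos(sh)*np.sin(cr);return np.r_[C+a*EX+b*EY,5+225*np.cos(sh)*np.cos(cr)]
for sh in (0,.02,.05):
  for cr in (-.12,-.16,-.2,-.23,-.25): print(sh,cr,(proj("scene",knob(sh,cr))-[210,180])*4)
E
```

```text
0 -0.12 [342.  220.4]
0 -0.16 [330.4 224.8]
0 -0.2 [318.8 229.2]
0 -0.23 [310.  232.8]
0 -0.25 [304.  235.2]
0.02 -0.12 [344.  224.4]
0.02 -0.16 [332.4 228.4]
0.02 -0.2 [320.4 232.8]
0.02 -0.23 [312.  236.4]
0.02 -0.25 [306.  239.2]
0.05 -0.12 [347.2 230.4]
0.05 -0.16 [335.6 234.8]
0.05 -0.2 [323.6 239.2]
0.05 -0.23 [314.8 242.8]
0.05 -0.25 [309.2 245.2]
```

Cross is about −0.17, so it needs roughly 13 mm more.

Call:
{"op": "apply_moves", "data": {"series": "0 -5 0 0 0 0; 0 -10 0 0 0 0; 0 -13 0 0 0 0; 0 -13 0 0 0 0"}}

```text
time: 6.5
ee_pos: [555.2, -79.7, 225.4]
tcp_rot: [[-0.998, 0.061, -0.001], [0.061, 0.998, 0.002], [0.001, 0.002, -1.0]]
wrist_force: [0.4, 6.7, -1.9]
opening: 0.004
```

```bash
python3 look.py d
```

```text
6.6 [  0.6 -27.5 225.4] [ 1.26368653  5.9529868  -3.03995131]
```

View pics/d_scene.png

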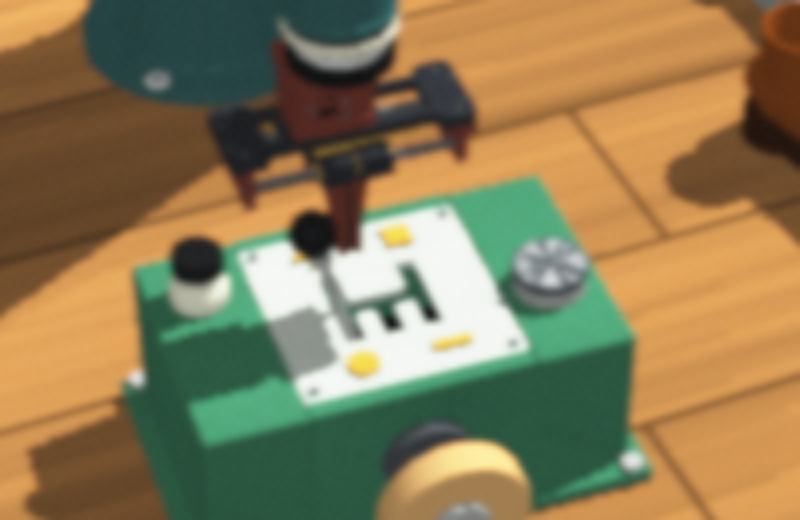

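Cross is about −0.22 and the stem is in line with the −y rail. Next I'll go round to the −x side of the knob.

Call:
{"op": "apply_moves", "data": {"series": "0 15 0 0 0 0; 30 15 0 0 0 0; 48 12 0 0 0 0; 50 -15 0 0 0 0; 50 -23 0 0 0 0"}}

```text
time: 7.1
ee_pos: [504.1, -101.8, 226.3]
tcp_rot: [[-0.998, 0.06, 0.001], [0.06, 0.998, -0.002], [-0.001, -0.002, -1.0]]
wrist_force: [0.5, -0.5, 0.1]
opening: 0.006
```

Call:
{"op": "apply_moves", "data": {"series": "0 0 0 0 0 0; 0 0 0 0 0 0"}}

```text
time: 7.3
ee_pos: [504.7, -100.3, 225.9]
tcp_rot: [[-0.998, 0.061, 0.001], [0.061, 0.998, -0.0], [-0.001, -0.0, -1.0]]
wrist_force: [0.7, -0.4, -0.5]
opening: 0.005
```

```bash
python3 look.py e
```

```text
7.4 [-48.8 -50.8 225.7] [-0.6159594   0.32409478 -0.37312059]
```

View pics/e_scene.png

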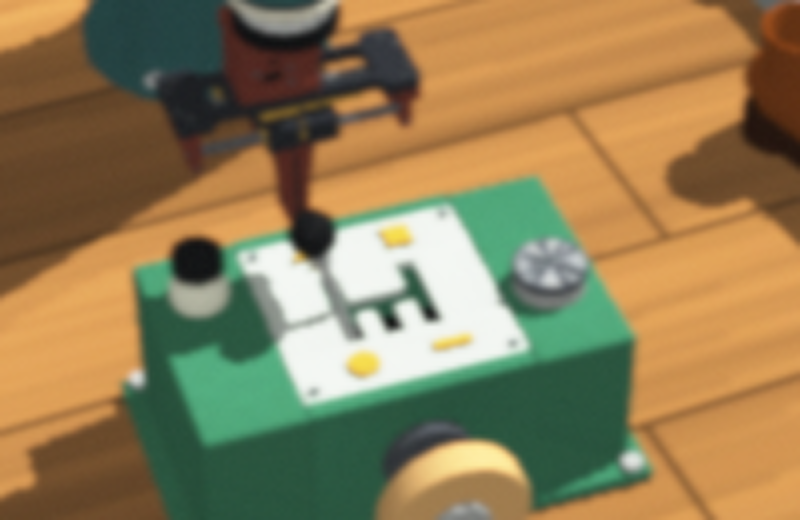

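Call:
{"op": "apply_moves", "data": {"series": "-10 0 0 0 0 0; -20 0 0 0 0 0; -28 0 0 0 0 0; -36 0 0 0 0 0; -44 0 0 0 0 0"}}

```text
time: 7.9
ee_pos: [548.5, -103.1, 225.4]
tcp_rot: [[-0.998, 0.06, -0.001], [0.06, 0.998, 0.0], [0.001, -0.0, -1.0]]
wrist_force: [-2.2, 0.2, 0.8]
opening: 0.008
```

Call:
{"op": "apply_moves", "data": {"series": "-6 0 2 0 0 0; -12 0 4 0 0 0; -18 0 4 0 0 0; -20 0 4 0 0 0"}}

```text
time: 8.3
ee_pos: [568.1, -104.1, 221.0]
tcp_rot: [[-0.998, 0.06, -0.001], [0.06, 0.998, 0.001], [0.001, 0.0, -1.0]]
wrist_force: [-3.1, 0.2, -1.3]
opening: 0.005
```

```bash
python3 look.py f
```

```text
8.4 [ 14.7 -51.2 221.1] [-1.6737909  -0.03695221 -1.14501668]
```

View pics/f_scene.png

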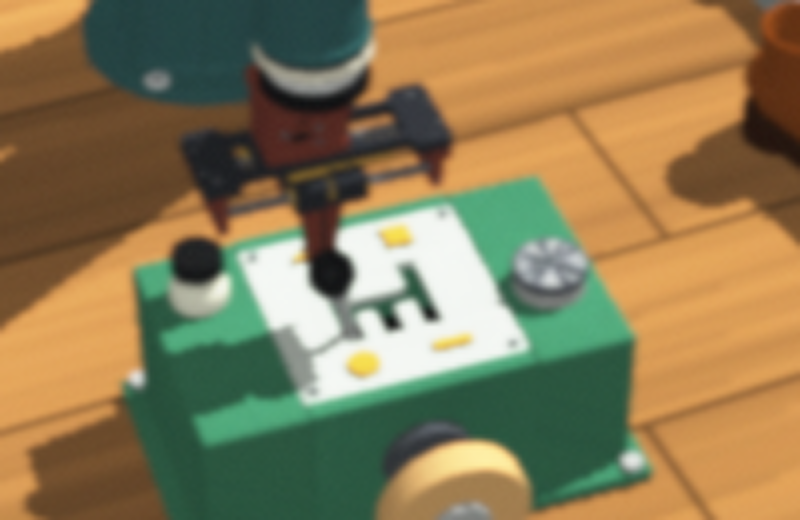

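Call:
{"op": "apply_moves", "data": {"series": "-3 0 0 0 0 0; -5 0 0 0 0 0; -5 0 0 0 0 0"}}

```text
time: 8.7
ee_pos: [572.6, -104.5, 221.4]
tcp_rot: [[-0.998, 0.06, -0.001], [0.06, 0.998, 0.0], [0.001, 0.0, -1.0]]
wrist_force: [-3.3, 0.4, -2.0]
opening: 0.002
```

Call:
{"op": "apply_moves", "data": {"series": "-2 0 0 0 0 0; -4 0 0 0 0 0; -4 0 0 0 0 0"}}

```text
time: 9.0
ee_pos: [573.9, -104.6, 221.1]
tcp_rot: [[-0.998, 0.06, -0.007], [0.06, 0.998, 0.001], [0.007, 0.0, -1.0]]
wrist_force: [-11.2, 1.0, 2.1]
opening: 0.004
```

```bash
python3 look.py g;  python3 - <<'E'
from h import *
def knob(sh,cr): 
    a=225*np.sin(sh);b=225*np.cos(sh)*np.sin(cr);return np.r_[C+a*EX+b*EY,5+225*np.cos(sh)*np.cos(cr)]
for sh in (.15,.18,.21,.23):
  for cr in (-.21,-.23,-.24): print(sh,cr,(proj("scene",knob(sh,cr))-[210,180])*4)
E
```

```text
9.1 [ 20.7 -51.2 221.2] [-10.99613978   0.11177166   2.07397901]
0.15 -0.21 [331.2 262. ]
0.15 -0.23 [325.6 264.4]
0.15 -0.24 [322.4 266. ]
0.18 -0.21 [334.4 269.2]
0.18 -0.23 [328.8 271.6]
0.18 -0.24 [326.  272.8]
0.21 -0.21 [338.  276.4]
0.21 -0.23 [332.  278.8]
0.21 -0.24 [329.2 280. ]
0.23 -0.21 [340.4 281.2]
0.23 -0.23 [334.4 283.6]
0.23 -0.24 [331.6 284.8]
```

View pics/g_scene.png

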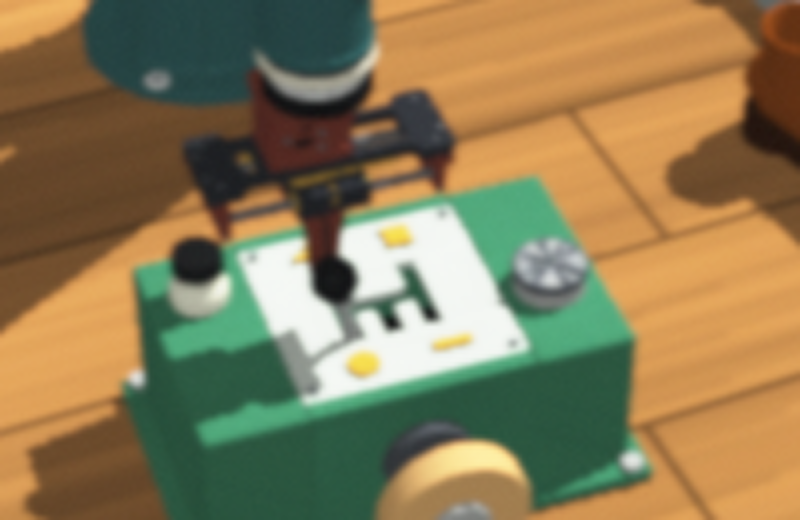

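The force rose to 11 N and the knob is at (334,279), so shift ≈ 0.21 and cross ≈ −0.22: at the end stop. I'll back off straight and lift clear.

Call:
{"op": "apply_moves", "data": {"series": "3 0 0 0 0 0; 20 0 0 0 0 0; 50 0 0 0 0 0; 80 0 -20 0 0 0; 110 0 -60 0 0 0"}}

```text
time: 9.6
ee_pos: [465.9, -98.0, 280.6]
tcp_rot: [[-0.998, 0.06, -0.002], [0.06, 0.998, 0.001], [0.002, 0.001, -1.0]]
wrist_force: [0.1, -0.6, 1.0]
opening: 0.004
```

Call:
{"op": "apply_moves", "data": {"series": "20 20 -20 0 0 0; 30 60 -20 0 0 0; 30 100 -20 0 0 0; 30 140 -20 0 0 0; 30 180 -20 0 0 0"}}

```text
time: 10.1
ee_pos: [449.8, 84.8, 303.2]
tcp_rot: [[-0.998, 0.061, 0.006], [0.061, 0.998, 0.0], [-0.006, 0.001, -1.0]]
wrist_force: [1.3, -0.0, -0.5]
opening: 0.009
```

Call:
{"op": "apply_moves", "data": {"series": "0 40 0 0 0 0; 0 60 0 0 0 0; 0 60 0 0 0 0; 0 60 0 0 0 0"}}

```text
time: 10.5
ee_pos: [452.7, 143.2, 302.3]
tcp_rot: [[-0.998, 0.059, 0.002], [0.059, 0.998, -0.0], [-0.002, -0.0, -1.0]]
wrist_force: [0.0, 0.2, 0.7]
opening: 0.006
```

```bash
python3 look.py h
```

```text
10.6 [-115.5  187.9  302. ] [-0.03320811  0.31466054 -0.34478513]
```

View pics/h_scene.png

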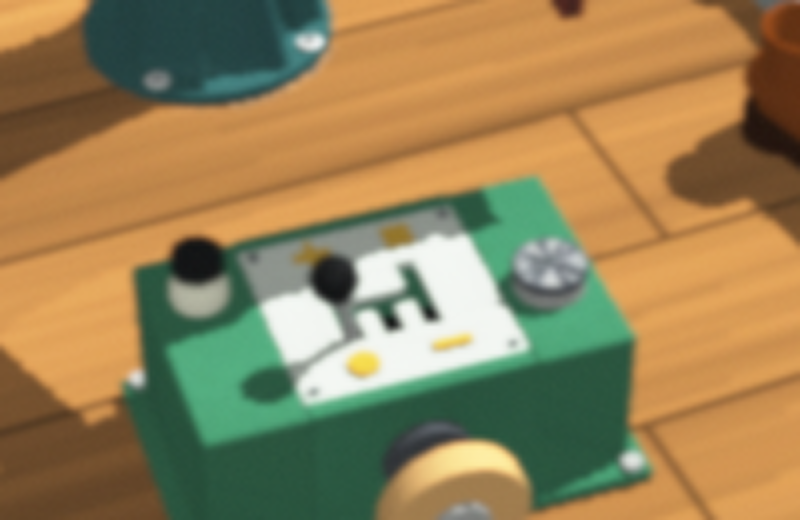

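View pics/h_top.png

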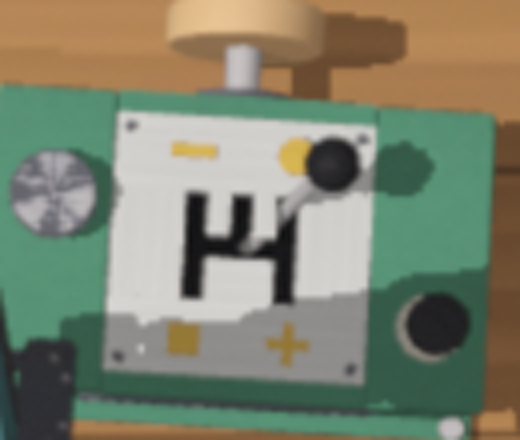

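```bash
python3 - <<'E'
from h import *
A=[];B=[]
for c,px in [("top",(290+332/4,160+164.5/4)),("scene",(210+334/4,180+279/4))]:
    o,d=ray(c,px);d=d/np.linalg.norm(d);M=np.eye(3)-np.outer(d,d);A.append(M);B.append(M@o)
k=np.linalg.lstsq(np.vstack(A),np.hstack(B),rcond=None)[0];q=g(k);print(q)
st=q[:2]*137/225;print("stem",st,"dist",np.hypot(*(st-[62,-34])), "len",np.linalg.norm(q-[0,0,5]))
E
```

```text
[ 46.2 -50.  218.5]
stem [ 28.13066667 -30.44444444] dist 34.05545060270215 len 224.09080748660799
```

The stem works out at 34 mm from the badge (limit 38.5), the knob is seated (224 mm along the lever against 225), and the arm is clear. Handing in.

```bash
python3 -c "
from station import job; print(job.finish_job())"
```

```text
the job is handed in; nothing more can be done
None
```

The lever is fully home in the slot of the round badge (+x, −y in the gearbox frame), and I handed the job in at about 10.6 s of the 48 s. `finish_job` gives no verdict, so these are my own checks.

**What I did:** With the fingers shut, I pushed the knob back out of the parking slot, then across the channel towards −y, then +x to the end stop. The contact force rose to about 11 N there, the highest reading of the run. I then backed straight off and moved the arm clear.

**Last checks (top and scene pictures, arm clear):**
- **Lever position:** the knob centre measured (46, −50, 218.5) mm in the gearbox frame. That puts the stem about 34 mm from the round badge, against a limit of 38.5 mm.
- **Knob seated:** it measured 224 mm along the lever, against 225 mm nominal.
- **Surroundings:** the tin and jar look unmoved. I did not measure the shoes, hammer, awl and bottle again; nothing came near them, and the wrist force reads about zero.
- **Disagreement:** the first knob reading was about 2 mm off the gearbox centre line, within the camera calibration error.

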